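Set the indexing dial on the jeweller's bench and clamp it

ROBOT

A 6-joint arm with a two-finger parallel gripper is mounted at the origin on the work surface. World frame = base frame: x ahead of the robot, y to its left, z up, the work surface at z = 0. Lengths are in m, angles in rad, forces in N, time in s.
With the tool pointing down it reaches from about 0.4 to 0.825 m from the base axis. Payload 7 kg.
Tool frame: the origin (TCP) lies between the finger pads; the fingertips stand 25 mm ahead of it and the grasp point (between the pads) lies 6 mm ahead of it (arm.tip_extent is the z of the fingertips in the tool frame, in m); z points along the fingers, x is the direction in which the jaws open and shut, and the axes are right-handed (so a half turn about z gives the same grasp; the last joint's range is limited). The gripper opens to 88 mm and grips with 3 to 60 N. Pads are 19 mm wide; open, the fingers measure 130 mm over their backs; the gripper's body (78 mm by 193 mm) begins 47 mm behind the grasp point.
Start: joints at [-0.999, 0.359, 0.012, 0, -1.224, -0.288], TCP at [0.189, -0.648, 0.252] pointing down, gripper open.
Joint ranges: [-3.07, 3.07], [-1.43, 2.12], [-1.02, 1.25], [-3.03, 1.67], [-3.05, -0], [-3.03, 3.03]. Speed limits (rad/s): [2.39, 2.39, 3.01, 3.14, 3.14, 3.14].

INTERFACE

Orientations are given as [roll, pitch, yaw] about the fixed x, y, z axes, in that order (R = Rz(yaw) Ry(pitch) Rx(roll)).
In Python, from station import monitor, grab_frame, job_done, arm gives the robot as it stands.
- The arm moves only by the shell command python3 -m jog 'ROWS' [FORCE]. ROWS is JSON, a list that holds one entry, the list of rows, each a list of 7 numbers: the shift along the world's x, y, z in m, then the turn, a rotation vector about the world's x, y, z in rad, then the opening, from 0 (shut) to 1 (fully open). In form: [[[dx, dy, dz, ax, ay, az, claw], ...]]. A call has 1 to 20 rows; each row shifts and turns the commanded pose from where the row before left it; what a row does not reach is not made up. A row lasts 1/8 s, in which the tool goes at most 62.5 mm and 10.7 degrees, less where a joint would pass 70% of its speed; a pose out of reach is approached as far as the arm can. A call is refused whole if a number of a shift passes 0.0625 or a number of a turn 0.188, either way. A call with a gripper value outside its range is refused whole. The fingers move at their own pace and stop on an object; FORCE is the grip in N (left out, the last holds). Time passes only in rows, so rows that do not move let the fingers close. It gives the time, the measured TCP pose, the force and the opening at its end, in the units of the state.
- monitor.get_state(): the state, without advancing time (a new reading comes with each control period).
- grab_frame(name): name is "side" or "top" or "wrist"; returns a dict with "pixels" (480x640x3 uint8, red, green, blue), "K" (3x3 intrinsics, pixels), "k1" (the pictures are not rectified: a ray, as slopes to the right and down, at radius r is drawn at 1 + k1 r^2 times it, then the intrinsics apply), "view" (4x4, takes a point from world to camera coordinates); the wrist camera has in their place "hand_eye" (4x4, takes a point from camera to tool coordinates, whose origin is the TCP and whose axes are the tool frame's). Camera axes: x right, y down, z forward; pixel columns grow to the right and rows downward; lengths in m; the calibration is good to about 2 mm. A picture is of the moment at which its call begins: read the wrist's pose just before it. There is no depth.
- job_done(): hands the job in, once; it reports no verdict.
The state is a dict: "t": time; "q": joint angles; "qd": joint speeds; "joint_efforts": joint torques, N m; "eef_pos": TCP position; "ee_rot": TCP orientation; "force": force on the tool from outside, world axes, zero at the start; "moment": the same for the moment, N m; "width": finger opening in m.
Only numpy, scipy, OpenCV 4.12 (cv2) and the standard library are available. Lean on these libraries where they do the work, as an engineer would, in place of code of your own. Each camera call takes 0.05 s, during which the arm holds its last target.

TASK

With a fingertip, push the wooden peg to turn the dial of the indexing table until the dial's index line is in line with the one long line of the fixed scale around it, and leave the dial at rest there. Then push the clamp lever by its black knob all the way to its stop (counter-clockwise, seen from above), and draw clear. Only push, do not pick anything up: the loose ring stays seated on the dial's spigot, and everything else on the bench stays where it is.

Things in the scene. Friction and masses are not known exactly. Their poses are not given: they have to be found in the camera images.
- indexer: The indexing table, fixed to the bench: a round aluminium base of radius 104 mm, 28 mm high, with a lug for the clamp lever on its +y side (lug top 30 mm high, out to y = 160 mm). Its flat top carries a scale of 24 black radial lines, 15 degrees apart, just outside the dial: 23 are short and thin (8 x 2 mm), one is long and wide (21 x 6 mm), on the base's own +x side. Origin: centre of the underside, z up.
- axis (a point): Point on the dial's vertical turning axis at the height of the dial's upper face, 42 mm above the bench. The dial is a flat bare steel disc of radius 74 mm, 14 mm thick, lying on the base. A steel spigot of radius 8 mm stands 18 mm high at its centre.
- target_line (a point): Point at the inner end of the scale's one long line, 74 mm from the axis (at the dial's rim), 42 mm above the bench. Fixed.
- index_mark (a point): Outer end of the dial's index line, on the dial's rim, 74 mm from the axis, 42 mm above the bench; turns with the dial. The index line is the one black radial line on the dial's face (34 x 6 mm). In line means that this point comes to target_line.
- peg (a point): Centre of the top of the dial's finger peg: an upright round wooden peg, 12 mm in diameter, 30 mm tall, its top 72 mm above the bench, 52 mm from the axis, diametrically opposite the index line. It turns with the dial.
- dial (a joint): Angle of the dial (rad), counter-clockwise positive seen from above; 0 (or any whole turn, 6.283) is in line with the long line. It turns freely either way without stops, starts anywhere between 0.7 and 5.58, needs about 3 N at the peg, and stays where it is left.
- pivot (a point): Point on the vertical pivot axis of the clamp lever, on top of the lug, 30 mm above the bench, 125 mm from the dial's axis.
- clamp_knob (a point): Centre of the top of the clamp lever's knob: an upright black round knob, 14 mm in diameter, its top 72 mm and its lower end 34 mm above the bench, 60 mm from the pivot, at the end of a flat dark steel arm 12 mm wide whose upper face is 40 mm above the bench.
- clamp (a joint): Angle of the clamp lever (rad): 0 open, with the arm pointing straight away from the dial; grows counter-clockwise seen from above to 1.3 at the stop (clamped). Starts between 0 and 0.35, needs about 2 N at the knob, and stays where it is left.
- ring_center (a point): Centre of a loose plain brass ring blank (25 mm outside, 19.6 mm inside, 8 mm high, 15 g) lying on the dial around the spigot. Must stay there.
- ring_clamp: Bystander beside the indexing table: loose wooden ring clamp with a brass band, 110 x 32 x 27 mm. Origin: centre of the underside.
- file: Bystander beyond the indexing table: loose flat file with a wooden handle, 220 mm long, 22 mm wide, 20 mm high, lying flat. Origin near its middle, on the bench.
- jar: Bystander near the indexing table: loose small glass jar with a steel cap, 48 mm in diameter, 50 mm high. Origin: centre of the underside.
- hammer: Bystander on the robot's right: loose hammer lying flat. Origin on the bench.
- dapping_block: Bystander on the robot's left: loose steel dapping block, a 50 mm cube. Origin: centre of the underside.
- brush: Bystander on the robot's left: loose brush, 170 mm long, lying flat. Origin on the bench.

How it is judged:
On the way, in this order (a step that is already met when the one before it is completed fails the run):
1. the dial is in line with the long scale line and at rest, the clamp lever still open (distance between index_mark and target_line below 0.005 m and value of joint clamp below 0.7 rad and velocity of joint dial between -0.1 and 0.1 rad/s), for 0.3 s.
2. the clamp lever is at its stop, the dial still in line (distance between index_mark and target_line below 0.005 m and value of joint clamp above 1.18 rad), for 0.2 s.
At the end, for the whole second after the job is handed in: The index line's end is within 5 mm of the long line's inner end (about the lines' own width), the clamp lever is within 0.12 rad of its stop, the dial is at rest, the ring is still seated on the spigot (within 12 mm), and no other loose thing is more than 30 mm from where it was (all of step 2 and distance between ring_center and axis below 0.012 m and velocity of joint dial between -0.05 and 0.05 rad/s and distance of each of ring_clamp, file, jar, hammer, dapping_block, brush from where it was at the start of the episode below 0.03 m); the robot touches nothing.
It fails at once if the ring blank is lifted or knocked off the spigot (not (distance between ring_center and axis below 0.012 m)).
It fails at once if another loose thing is lifted or moved more than 30 mm (distance of any of ring_clamp, file, jar, hammer, dapping_block, brush from where it was at the start of the episode above 0.03 m).
It also fails if it takes over 64 s, if anything falls off the work surface, if the arm or the gripper's body presses on something with over 40 N, if the wrist force passes 120 N, or if a joint passes its speed limit or range.

## Working session

There is one attempt and no reset: what is moved stays moved. The work goes in short steps, Python scripts to look and compute and a shell command to move; the robot and the scene stay as the last step left them, time stands still between calls to the robot, and variables do not carry over. Pictures are saved under pics/ and viewed, and the job is handed in when it is done.

```bash
ls; mkdir -p pics
python3 - <<'E'
from station import monitor, grab_frame, arm
import cv2, numpy as np
s=monitor.get_state(); print(s)
print(arm.tip_extent)
for n in ("top","side"):
    f=grab_frame(n); cv2.imwrite(f"pics/{n}0.png",f["pixels"][:,:,::-1])
    print(n,f["K"],f["k1"],np.round(f["view"],4))
E
```

```text
pics
{'t': 0.0, 'q': array([-9.98905127e-01,  3.59339210e-01,  1.10825444e-02, -3.75618856e-04,
       -1.22410758e+00, -2.88099879e-01]), 'qd': array([-2.02063564e-04,  7.79948144e-04,  2.57799632e-03, -1.16580930e-03,
        3.93410586e-04, -8.22705669e-05]), 'joint_efforts': array([-1.33384838e-04, -5.82720816e+01,  2.93060714e+01,  6.99717432e+00,
        6.96364456e-03, -1.15057460e-04]), 'eef_pos': array([ 0.18885919, -0.64757556,  0.25065921]), 'ee_rot': array([-3.14148567e+00, -1.60363591e-03,  1.85445966e+00]), 'force': array([0.47411481, 0.2979856 , 0.04501414]), 'moment': array([-0.02266227, -0.03500972, -0.02354953]), 'width': 0.08755601258214021}
0.025
top [[455.36089365   0.         307.44513957]
 [  0.         455.36089365 243.59211557]
 [  0.           0.           1.        ]] 0.034282233832843075 [[ 0.021  -0.9998  0.0064 -0.0522]
 [-0.9824 -0.0218 -0.1856  0.5954]
 [ 0.1857 -0.0024 -0.9826  0.8878]
 [ 0.      0.      0.      1.    ]]
side [[443.15358495   0.         323.16550611]
 [  0.         443.15358495 228.25187592]
 [  0.           0.           1.        ]] -0.043854088826273466 [[-0.9613 -0.2745 -0.022   0.5904]
 [-0.169   0.6513 -0.7398  0.1721]
 [ 0.2174 -0.7075 -0.6725  1.0555]
 [ 0.      0.      0.      1.    ]]
```

View pics/top0.png

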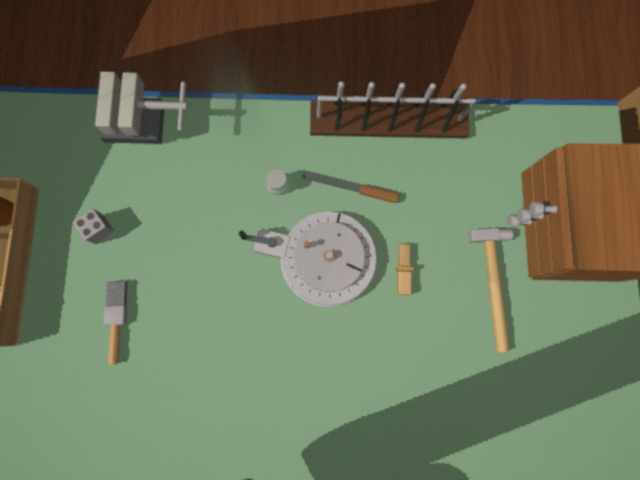

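View pics/side0.png

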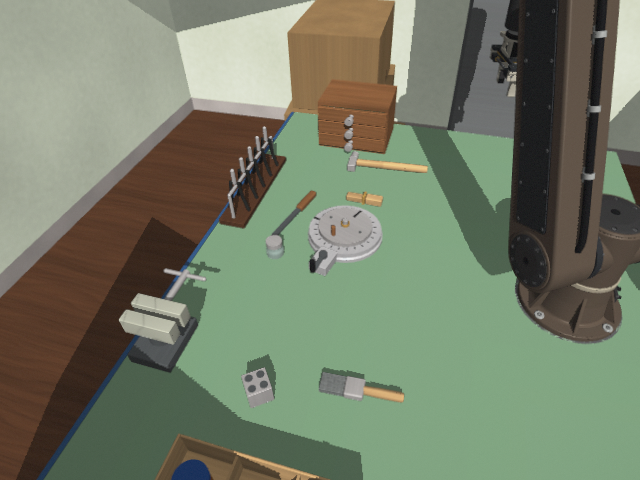

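```bash
cat > h.py <<'E'
import numpy as np, cv2
from station import grab_frame, monitor
def cam(f):
    if "view" in f: V=np.array(f["view"])
    else: V=None
    return np.array(f["K"]),float(f["k1"]),V
def wristV(f,s):
    from scipy.spatial.transform import Rotation as R
    T=np.eye(4);T[:3,:3]=R.from_euler('xyz',s["ee_rot"]).as_matrix();T[:3,3]=s["eef_pos"]
    return np.linalg.inv(T@np.array(f["hand_eye"]))
def ray(uv,K,k1,V):
    d=cv2.undistortPoints(np.array([[uv]],float),K,np.array([k1,0,0,0,0.]))[0,0]
    r=V[:3,:3].T@np.array([d[0],d[1],1]); o=-V[:3,:3].T@V[:3,3]
    return o,r
def onz(uv,z,K,k1,V):
    o,r=ray(uv,K,k1,V); return o+r*(z-o[2])/r[2]
def proj(p,K,k1,V):
    c=V[:3,:3]@np.asarray(p)+V[:3,3]; 
    a=c[:2]/c[2]; a=a*(1+k1*(a@a)); return K[:2,:2]@a+K[:2,2]
E
python3 - <<'E'
from h import *
f=grab_frame("top");K,k,V=cam(f);im=f["pixels"][:,:,::-1]
c=im[200:315,230:385]
cv2.imwrite("pics/topz.png",cv2.resize(c,None,fx=5,fy=5,interpolation=cv2.INTER_CUBIC))
f=grab_frame("side");c=f["pixels"][195:280,290:400,::-1]
cv2.imwrite("pics/sidez.png",cv2.resize(c,None,fx=7,fy=7,interpolation=cv2.INTER_CUBIC))
E
```

```text
(no output)
```

View pics/topz.png

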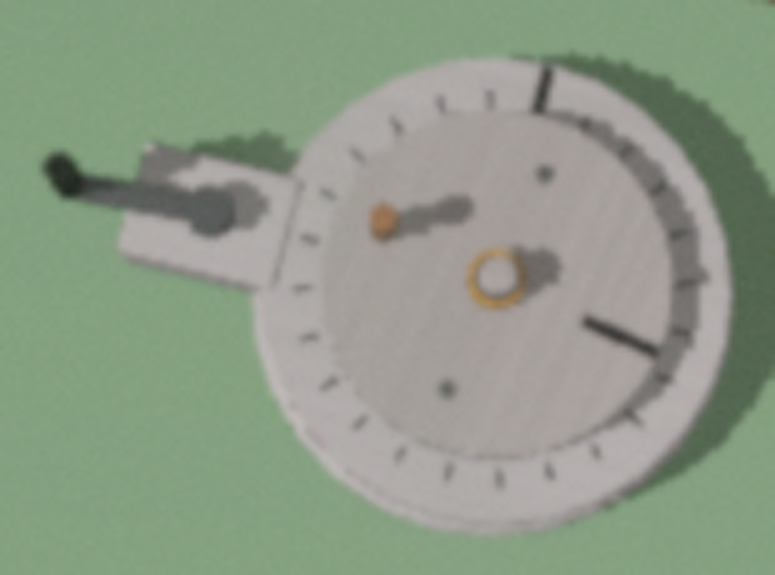

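View pics/sidez.png

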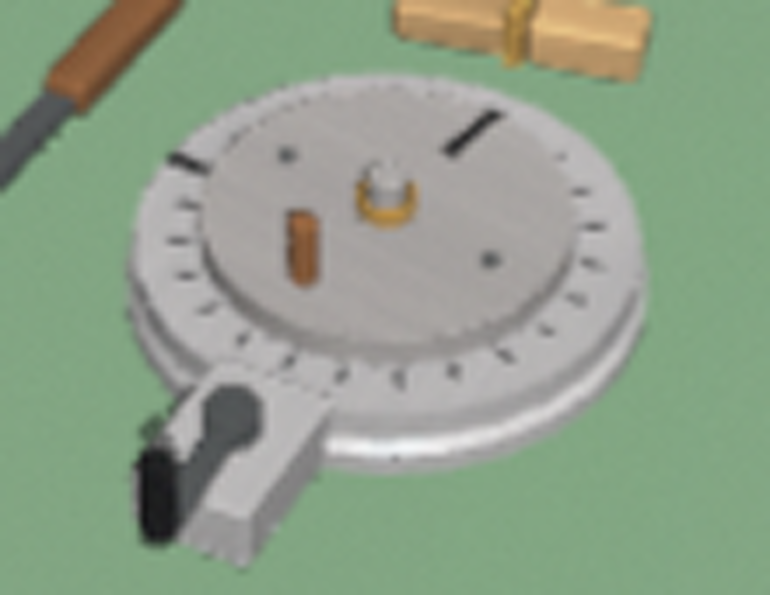

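Run:
```python
from h import *
ft=grab_frame("top");fs=grab_frame("side")
T=lambda x,y:(230+(x+.5)/5-.5,200+(y+.5)/5-.5)
S=lambda x,y:(290+(x+.5)/7-.5,195+(y+.5)/7-.5)
pts={"long_out":(.028,(547,68),(172,158)),"long_in":(.028,(540,108),(207,168)),"idx_in":(.042,(587,320),(450,152)),"idx_out":(.042,(657,352),(500,115)),
"spig":(.060,(500,274),(385,172)),"peg":(.072,(381,216),(302,216)),"knob":(.072,(56,170),(156,457)),"pivot":(.042,(212,212),(232,412)),"hole1":(.042,(545,174),(288,154)),"hole2":(.042,(447,389),(490,260))}
P={}
for n,(z,a,b) in pts.items():
    p=onz(T(*a),z,*cam(ft));q=onz(S(*b),z,*cam(fs));P[n]=(p+q)/2
    print(n,np.round(p*1000,1),np.round(q*1000,1))
for n,z,(u,v) in [("jar",.05,(277,174)),("file_tip",.01,(304,175)),("file_end",.015,(398,199)),("clampb",.027,(404,246)),("clampb2",.027,(404,293))]:
    print(n,np.round(onz((u,v),z,*cam(ft))*1000))
```

```text
long_out [ 670.1 -106.2   28. ] [ 670.7 -106.9   28. ]
long_in [ 652.2 -103.3   28. ] [ 655.2 -104.5   28. ]
idx_in [ 558.4 -122.8   42. ] [ 559.2 -122.7   42. ]
idx_out [ 545.6 -152.    42. ] [ 544.8 -150.1   42. ]
spig [574.1 -85.3  60. ] [576.6 -84.4  60. ]
peg [595.  -35.9  72. ] [597.5 -38.9  72. ]
knob [611.1  97.2  72. ] [614.1  94.4  72. ]
pivot [600.8  35.3  42. ] [603.4  38.6  42. ]
hole1 [ 620.3 -104.7   42. ] [ 621.4 -105.4   42. ]
hole2 [528.2 -64.8  42. ] [530.1 -64.8  42. ]
jar [748.  29.  50.]
file_tip [761. -28.  10.]
file_end [ 709. -237.   15.]
clampb [ 601. -246.   27.]
clampb2 [ 501. -244.   27.]
```

```bash
python3 -m jog '[[[0.034,0.051,0,0,0,0.072,0.34],[0.034,0.051,0,0,0,0.072,0.34],[0.034,0.051,0,0,0,0.072,0.34],[0.034,0.051,0,0,0,0.072,0.34],[0.034,0.051,0,0,0,0.072,0.34],[0.034,0.051,0,0,0,0.072,0.34],[0.034,0.051,0,0,0,0.072,0.34],[0.034,0.051,0,0,0,0.072,0.34],[0.034,0.051,0,0,0,0.072,0.34],[0.034,0.051,0,0,0,0.072,0.34],[0.034,0.051,0,0,0,0.072,0.34],[0.03,0.048,0,0,0,0.072,0.34],[0,0,0,0,0,0,0.34]]]'
python3 - <<'E'
from h import *
s=monitor.get_state();f=grab_frame("wrist");print(s["t"],s["eef_pos"],s["ee_rot"],s["width"],s["q"])
cv2.imwrite("pics/w1.png",f["pixels"][:,:,::-1])
K,k=np.array(f["K"]),f["k1"];V=wristV(f,s)
for n,p in dict(axis=(.575,-.085,.042),peg=(.596,-.0375,.072),knob=(.6125,.096,.072),pivot=(.602,.037,.042),longin=(.653,-.104,.028)).items(): print(n,proj(p,K,k,V))
E
```

```text
t: 1.92
eef_pos: [0.5946, -0.0358, 0.2508]
ee_rot: [-3.141, -0.0, 2.723]
force: [-0.8, -0.7, -0.7]
width: 0.0296
1.925 [ 0.59458187 -0.03584429  0.25084491] [-3.14138112e+00 -3.78345570e-04  2.72317537e+00] 0.029644751777032536 [ 2.67576461e-01  2.29999984e-01 -1.70287878e-01 -8.24875799e-05
 -1.17093522e+00 -6.85961573e-01]
axis [317.74852416 149.04361436]
peg [317.73194803 218.70008044]
knob [363.45982705 365.04275714]
pivot [345.72509535 288.64097129]
longin [226.25191788 165.22884902]
```

View pics/w1.png

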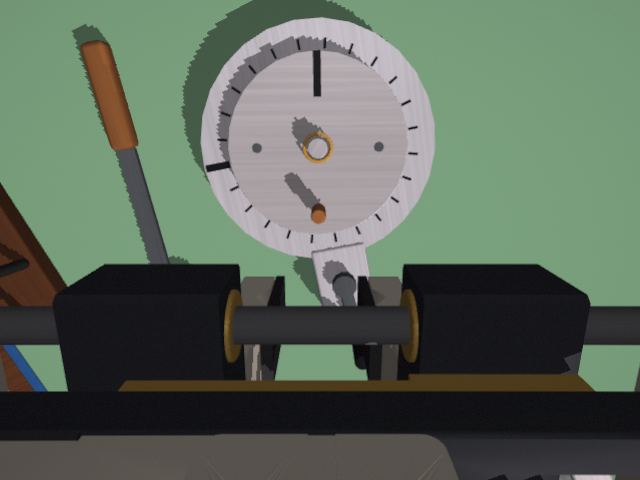

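```bash
cat > m.py <<'E'
from h import *
def blob(mask,c,r):
    yy,xx=np.mgrid[:480,:640]; m=mask&((xx-c[0])**2+(yy-c[1])**2<r*r); return m
def comps(mask):
    n,l,st,ce=cv2.connectedComponentsWithStats(mask.astype(np.uint8)); return [(st[i,4],ce[i],st[i,:4]) for i in range(1,n)]
E
python3 - <<'E'
from m import *
s=monitor.get_state();f=grab_frame("wrist");im=f["pixels"];A=np.array(f["K"]),f["k1"],wristV(f,s)
hsv=cv2.cvtColor(im,cv2.COLOR_RGB2HSV)
peg=blob((hsv[...,1]>120)&(hsv[...,0]<20)&(hsv[...,2]>60),(318,212),20)
for c in comps(peg): print("peg",c)
dark=blob(im.max(2)<50,(318,140),120)
for a,ce,bb in comps(dark):
    if a>60: print("dark",a,ce,bb,[np.round(onz(ce,z,*A)*1000,1) for z in(.042,.028)])
brass=blob((hsv[...,1]>120)&(hsv[...,0]<30)&(hsv[...,2]>120),(318,148),25)
for c in comps(brass): print("ring",c)
print(np.round(onz((318,148),.060,*A)*1000,1),np.round(onz((317,211),.072,*A)*1000,1))
# ray base check of ring at z .05 
cv2.imwrite("pics/w1z.png",cv2.resize(im[10:260,190:445,::-1],None,fx=2.3,fy=2.3,interpolation=cv2.INTER_CUBIC))
E
```

```text
peg (np.int32(211), array([317.90047393, 215.83886256]), array([311, 206,  14,  20], dtype=int32))
dark 272 [315.54779412  75.3125    ] [313  53   7  45] [array([ 552. , -138.8,   42. ]), array([ 551.5, -140.5,   28. ])]
dark 127 [217.36220472 168.61417323] [206 164  24  10] [array([ 656.2, -105.9,   42. ]), array([ 659.9, -106.2,   28. ])]
ring (np.int32(193), array([319.04145078, 152.38860104]), array([302, 135,  30,  31], dtype=int32))
[572.7 -87.8  60. ] [592.8 -44.8  72. ]
```

View pics/w1z.png

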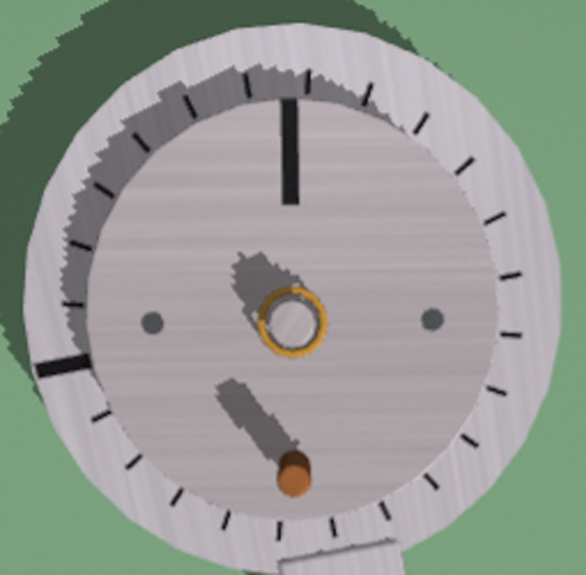

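```bash
python3 -m jog '[[[0.001,-0.002,-0.05,0,0,0,0.34],[0,0,-0.05,0,0,0,0.34],[0,0,-0.04,0,0,0,0.34],[0,0,-0.028,0,0,0,0.34],[0,0,0,0,0,0,0.34]]]'
python3 - <<'E'
from h import *
c=np.array([575,-85.]);off=-1
# TCP leads: trailing pad at -15 from TCP, peg radius 6 -> TCP = peg angle frame + 9 tangential
pts=[];prev=None
for a in np.arange(66,168,7.5):
    r=np.deg2rad(a);t=c+52*np.array([np.cos(r),np.sin(r)])+9*np.array([-np.sin(r),np.cos(r)])
    if prev is not None: print(a,np.round(t-prev,1))
    else: print("first",t)
    prev=t
print(prev)
E
python3 - <<'E'
from h import *
s=monitor.get_state();f=grab_frame("wrist");print(s["eef_pos"],s["force"])
cv2.imwrite("pics/w2.png",f["pixels"][:,:,::-1])
f=grab_frame("side");cv2.imwrite("pics/s2.png",cv2.resize(f["pixels"][150:300,250:450,::-1],None,fx=4,fy=4))
E
```

```text
t: 2.65
eef_pos: [0.592, -0.0425, 0.0819]
ee_rot: [-3.139, -0.004, 2.717]
force: [-0.9, -0.2, 0.1]
width: 0.03
first [587.92839632 -33.83500641]
73.5 [-6.8  1.2]
81.0 [-6.9  0.4]
88.5 [-6.9 -0.5]
96.0 [-6.8 -1.4]
103.5 [-6.5 -2.3]
111.0 [-6.1 -3.1]
118.5 [-5.7 -3.9]
126.0 [-5.1 -4.6]
133.5 [-4.5 -5.3]
141.0 [-3.8 -5.8]
148.5 [-3.  -6.2]
156.0 [-2.1 -6.6]
163.5 [-1.2 -6.8]
[522.58523568 -78.86057969]
[ 0.59195723 -0.04248232  0.08186196] [-0.85977417 -0.21489188  0.09827619]
```

View pics/w2.png

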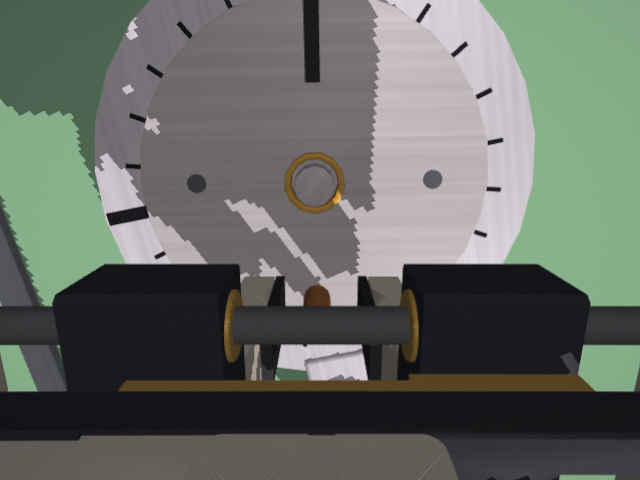

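View pics/s2.png

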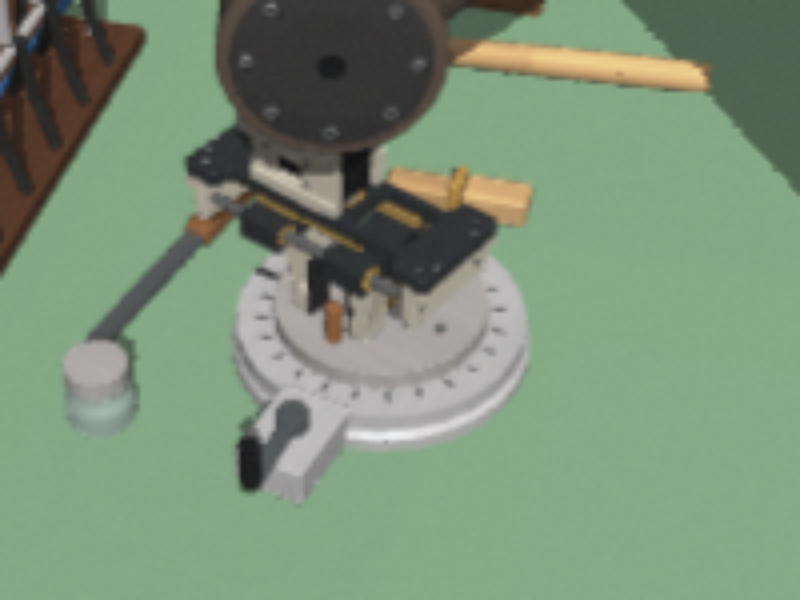

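```bash
python3 -m jog '[[[0.003,0.005,0,0,0,0,0.34],[0,0,0,0,0,0,0.34],[0,0,0,0,0,0,0.34]]]'
```

```text
t: 3.12
eef_pos: [0.5973, -0.0358, 0.0842]
ee_rot: [3.141, 0.001, 2.719]
force: [0.0, 0.1, 0.1]
width: 0.0298
```

```bash
python3 -m jog '[[[-0.005,0.001,0,0,0,0,0.34],[-0.004,0.001,0,0,0,0,0.34],[-0.0068,0.0012,0,0,0,0.131,0.34],[-0.0069,0.0004,0,0,0,0.131,0.34],[-0.0069,-0.0005,0,0,0,0.131,0.34],[-0.0068,-0.0014,0,0,0,0.131,0.34],[-0.0065,-0.0023,0,0,0,0.131,0.34],[0,0,0,0,0,0,0.34],[0,0,0,0,0,0,0.34]]]'
python3 - <<'E'
from h import *
s=monitor.get_state();f=grab_frame("wrist");print(s["eef_pos"],s["force"])
cv2.imwrite("pics/w3.png",f["pixels"][:,:,::-1])
f=grab_frame("side");cv2.imwrite("pics/s3.png",cv2.resize(f["pixels"][150:300,250:450,::-1],None,fx=4,fy=4))
E
```

```text
t: 4.25
eef_pos: [0.5539, -0.0365, 0.0836]
ee_rot: [3.142, -0.0, -2.912]
force: [-0.0, -0.0, 0.3]
width: 0.0299
[ 0.55388695 -0.03652971  0.08357237] [-0.0472374  -0.01041096  0.30030029]
```

View pics/w3.png

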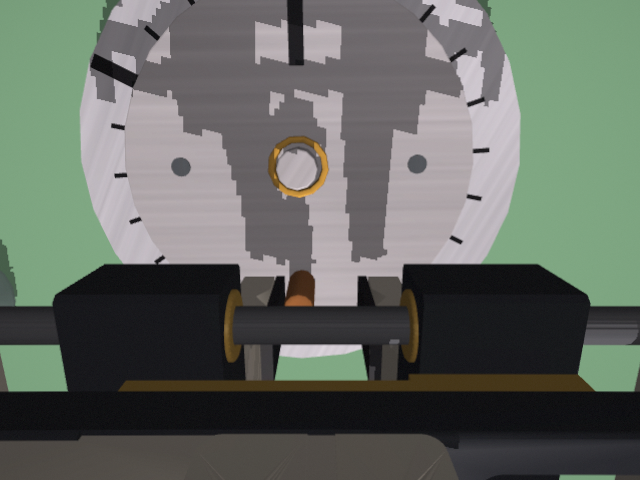

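```bash
python3 -m jog '[[[-0.0061,-0.0031,0,0,0,0.131,0.34],[-0.0057,-0.0039,0,0,0,0.131,0.34],[-0.0051,-0.0046,0,0,0,0.131,0.34],[-0.0045,-0.0053,0,0,0,0.131,0.34],[-0.0038,-0.0058,0,0,0,0.131,0.34],[-0.0015,-0.0031,0,0,0,0.065,0.34],[0,0,0,0,0,0,0.34],[0,0,0,0,0,0,0.34]]]'
python3 - <<'E'
from h import *
s=monitor.get_state();f=grab_frame("wrist");print(s["eef_pos"],s["force"])
A=np.array(f["K"]),f["k1"],wristV(f,s);print(proj((.575,-.085,.042),*A),proj((.575,-.085,.060),*A))
cv2.imwrite("pics/w4.png",f["pixels"][:,:,::-1])
f=grab_frame("side");cv2.imwrite("pics/s4.png",cv2.resize(f["pixels"][150:300,250:450,::-1],None,fx=4,fy=4))
E
```

```text
t: 5.35
eef_pos: [0.5275, -0.0622, 0.0835]
ee_rot: [3.142, -0.0, -2.192]
force: [0.1, 1.5, 1.2]
width: 0.0297
[ 0.52745234 -0.06224534  0.08352113] [0.09455075 1.45346191 1.19791072]
[298.22763268 167.84275983] [295.76031279 172.17847284]
```

View pics/w4.png

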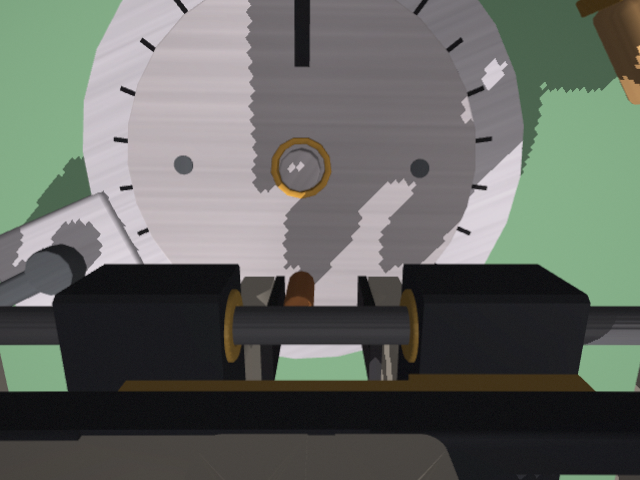

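View pics/s4.png

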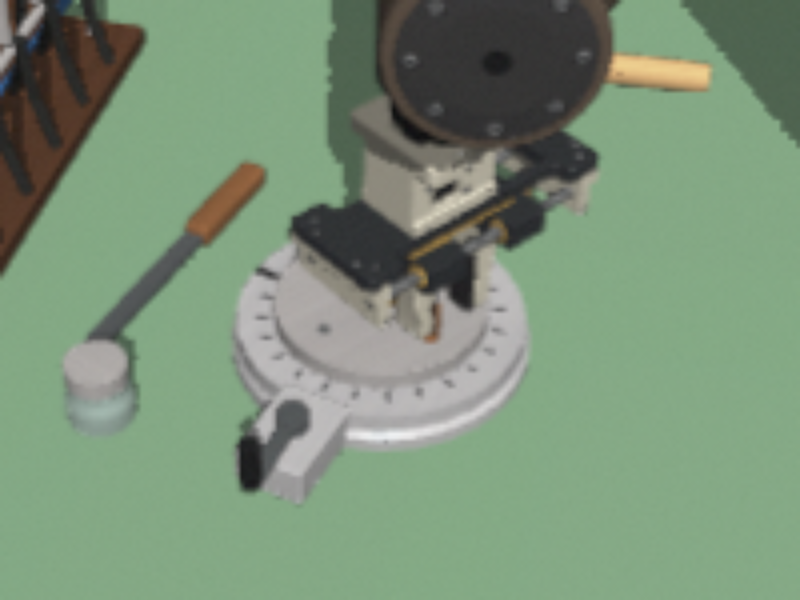

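```bash
cat > idx.py <<'E'
from m import *
s=monitor.get_state();f=grab_frame("wrist");im=f["pixels"];A=np.array(f["K"]),f["k1"],wristV(f,s)
yy,xx=np.mgrid[:480,:640]
m=(im.max(2)<55)&(yy<110)
print(s["t"],s["eef_pos"],s["force"],s["qd"].max())
for a,ce,bb in comps(m):
    if a>40:
        ys,xs=np.nonzero(m[bb[1]:bb[1]+bb[3],bb[0]:bb[0]+bb[2]])
        for z in(.042,.028):
            p=onz(ce,z,*A)*1000;d=p[:2]-[574.7,-85.2];print(a,ce.round(1),bb,z,p.round(1),"r",np.hypot(*d).round(1),"ang",np.degrees(np.arctan2(d[1],d[0])).round(2))
E
python3 idx.py
```

```text
5.45 [ 0.52747741 -0.06225453  0.08352593] [-1.2100464   2.53599349  0.69588894] 0.0071906411027654995
66 [181.    5.6] [175   0  13  13] 0.042 [650.8 -84.8  42. ] r 76.1 ang 0.27
66 [181.    5.6] [175   0  13  13] 0.028 [656.3 -83.5  28. ] r 81.6 ang 1.2
986 [301.9  32.5] [295   0  15  67] 0.042 [ 616.3 -117.1   42. ] r 52.4 ang -37.45
986 [301.9  32.5] [295   0  15  67] 0.028 [ 619.1 -118.3   28. ] r 55.4 ang -36.75
73 [420.3   6.4] [414   0  14  15] 0.042 [ 597.3 -159.5   42. ] r 77.7 ang -73.09
73 [420.3   6.4] [414   0  14  15] 0.028 [ 598.5 -164.2   28. ] r 82.5 ang -73.24
62 [147.5  44.2] [141  38  14  13] 0.042 [648.  -65.2  42. ] r 76.0 ang 15.22
62 [147.5  44.2] [141  38  14  13] 0.028 [653.3 -62.3  28. ] r 81.9 ang 16.23
75 [454.5  44.8] [447  38  16  14] 0.042 [ 578.  -163.3   42. ] r 78.2 ang -87.61
75 [454.5  44.8] [447  38  16  14] 0.028 [ 577.6 -168.2   28. ] r 83.1 ang -88.01
50 [127.3  90.6] [121  87  14   8] 0.042 [639.8 -47.1  42. ] r 75.4 ang 30.29
50 [127.3  90.6] [121  87  14   8] 0.028 [644.5 -42.8  28. ] r 81.7 ang 31.32
65 [475.4  90.9] [468  87  16   9] 0.042 [ 558.3 -161.4   42. ] r 78.0 ang -102.18
65 [475.4  90.9] [468  87  16   9] 0.028 [ 556.3 -166.2   28. ] r 83.1 ang -102.79
```

```bash
python3 -m jog '[[[-0.0018,-0.0043,0,0,0,0.0873,0.34],[-0.0015,-0.0043,0,0,0,0.0873,0.34],[-0.001,-0.0045,0,0,0,0.0873,0.34],[-0.0006,-0.0046,0,0,0,0.0873,0.34],[0,0,0,0,0,0,0.34],[0,0,0,0,0,0,0.34]]]'; python3 idx.py
```

```text
t: 6.25
eef_pos: [0.5224, -0.0802, 0.0835]
ee_rot: [3.141, -0.0, -1.843]
force: [-0.0, -0.1, -0.1]
width: 0.0292
6.25 [ 0.52244171 -0.08019988  0.0835192 ] [-0.0475193  -0.0569509  -0.05691282] 0.007941122683815917
938 [300.5  33. ] [294   0  14  67] 0.042 [ 624.5 -100.7   42. ] r 52.2 ang -17.3
938 [300.5  33. ] [294   0  14  67] 0.028 [ 627.5 -100.9   28. ] r 55.1 ang -16.57
87 [432.6  18.4] [425  10  16  18] 0.042 [ 615.8 -151.4   42. ] r 77.9 ang -58.19
87 [432.6  18.4] [425  10  16  18] 0.028 [ 618.  -155.7   28. ] r 82.7 ang -58.41
70 [156.8  31.2] [150  25  15  14] 0.042 [640.1 -47.   42. ] r 75.7 ang 30.3
70 [156.8  31.2] [150  25  15  14] 0.028 [644.3 -42.9  28. ] r 81.5 ang 31.31
78 [461.9  60.6] [454  55  17  13] 0.042 [ 597.8 -159.6   42. ] r 77.9 ang -72.76
78 [461.9  60.6] [454  55  17  13] 0.028 [ 598.6 -164.5   28. ] r 82.8 ang -73.23
52 [132.4  75.8] [126  71  14  10] 0.042 [627.4 -31.6  42. ] r 75.2 ang 45.44
52 [132.4  75.8] [126  71  14  10] 0.028 [630.6 -26.3  28. ] r 81.2 ang 46.49
56 [479.8 107.2] [470 104  18   6] 0.042 [ 578.4 -163.4   42. ] r 78.3 ang -87.26
56 [479.8 107.2] [470 104  18   6] 0.028 [ 577.7 -168.7   28. ] r 83.5 ang -87.94
```

```bash
python3 -m jog '[[[-0.0001,-0.0018,0,0,0,0.035,0.34],[-0.0001,-0.0018,0,0,0,0.035,0.34],[0,0,0,0,0,0,0.34],[0,0,0,0,0,0,0.34]]]'; python3 idx.py | grep -v "0.028 ...... "|head -4
```

```text
t: 6.8
eef_pos: [0.5223, -0.0835, 0.0835]
ee_rot: [-3.142, 0.0, -1.772]
force: [-0.2, 1.9, -0.2]
width: 0.0301
6.8 [ 0.52233995 -0.08350644  0.08353333] [-0.24496168  1.90456323 -0.1795404 ] 0.005515743072284186
940 [303.9  33.2] [297   0  15  68] 0.042 [625.3 -98.   42. ] r 52.2 ang -14.2
75 [167.2  20.8] [160  14  15  16] 0.042 [640. -47.  42.] r 75.7 ang 30.28
85 [442.9  29.6] [435  22  17  16] 0.042 [ 615.8 -151.3   42. ] r 77.8 ang -58.15
```

```bash
python3 -m jog '[[[0,-0.0012,0,0,0,0.015,0.34],[0,0,0,0,0,0,0.34],[0,0.004,0,0,0,0,0.34],[0,0.004,0,0,0,0,0.34],[0,0,0,0,0,0,0.34],[0,0,0.03,0,0,0,0.34],[0,0,0.05,0,0,0,0.34],[0,0,0.06,0,0,0,0.34],[0,0,0.03,0,0,0,0.34],[0,0,0,0,0,0,0.34],[0,0,0,0,0,0,0.34]]]'
python3 - <<'E'
from m import *
s=monitor.get_state();f=grab_frame("wrist");im=f["pixels"];A=np.array(f["K"]),f["k1"],wristV(f,s)
print(s["t"],s["eef_pos"],proj((.575,-.085,.042),*A))
cv2.imwrite("pics/w5.png",im[:,:,::-1])
m=(im.max(2)<55)
m[260:]=0
for a,ce,bb in comps(m):
    if a>25:
        for z in(.042,.028):
            p=onz(ce,z,*A)*1000;d=p[:2]-[574.7,-85.2];print(a,ce.round(1),bb,z,p.round(1),"r",np.hypot(*d).round(1),"ang",np.degrees(np.arctan2(d[1],d[0])).round(2))
ft=grab_frame("top");cv2.imwrite("pics/t5.png",cv2.resize(ft["pixels"][200:315,230:385,::-1],None,fx=5,fy=5))
E
```

```text
t: 8.22
eef_pos: [0.5218, -0.0769, 0.253]
ee_rot: [3.141, 0.0, -1.756]
force: [0.3, -0.3, -0.7]
width: 0.0299
8.225 [ 0.52177093 -0.07689889  0.25295975] [318.01625039 146.19507341]
171 [324.7  33.6] [321  20   8  28] 0.042 [ 657.3 -105.7   42. ] r 85.1 ang -13.94
171 [324.7  33.6] [321  20   8  28] 0.028 [ 660.1 -106.4   28. ] r 88.0 ang -13.92
282 [320.9  72.6] [318  50   7  46] 0.042 [630.2 -97.7  42. ] r 56.9 ang -12.71
282 [320.9  72.6] [318  50   7  46] 0.028 [631.9 -98.1  28. ] r 58.6 ang -12.66
92 [181.  138.3] [174 128  12  23] 0.042 [601.7  24.2  42. ] r 112.6 ang 76.13
92 [181.  138.3] [174 128  12  23] 0.028 [602.2  28.8  28. ] r 117.3 ang 76.42
756 [ 90.3 140.5] [ 66 133  60  18] 0.042 [613.5  97.6  42. ] r 186.8 ang 78.0
756 [ 90.3 140.5] [ 66 133  60  18] 0.028 [614.6 105.2  28. ] r 194.5 ang 78.17
43 [320.5 206. ] [316 203  10   7] 0.042 [525.5 -77.8  42. ] r 49.7 ang 171.46
43 [320.5 206. ] [316 203  10   7] 0.028 [523.  -77.3  28. ] r 52.3 ang 171.36
```

View pics/w5.png

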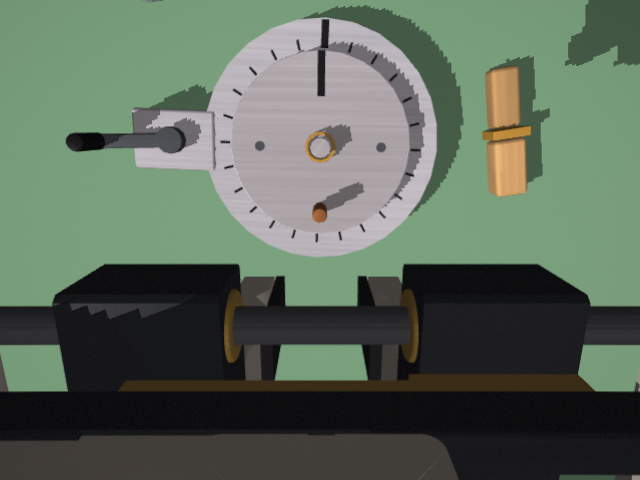

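Run:
```python
from m import *
import glob
f=grab_frame("top");A=cam(f);im=f["pixels"]
cv2.imwrite("pics/t6.png",cv2.resize(im[200:315,230:385,::-1],None,fx=5,fy=5,interpolation=cv2.INTER_CUBIC))
fs=grab_frame("side");cv2.imwrite("pics/s6.png",cv2.resize(fs["pixels"][195:280,290:400,::-1],None,fx=7,fy=7,interpolation=cv2.INTER_CUBIC))
```

```text
(no output)
```

View pics/t6.png

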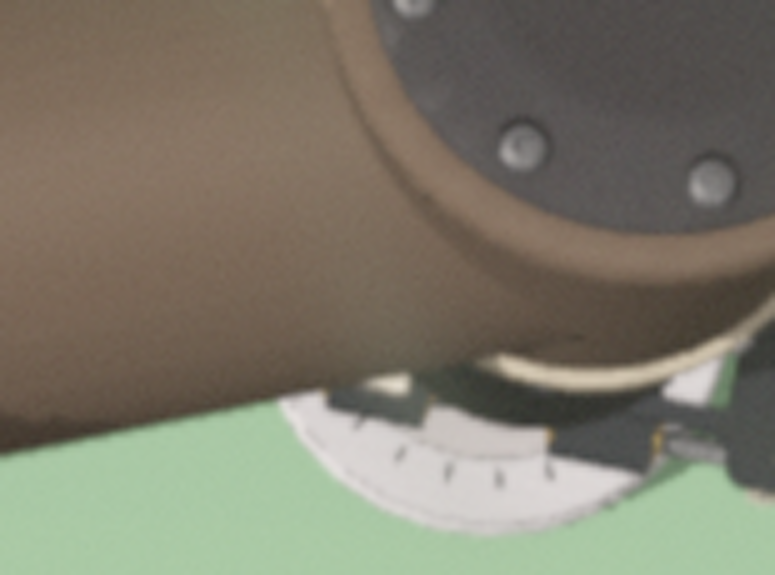

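View pics/s6.png

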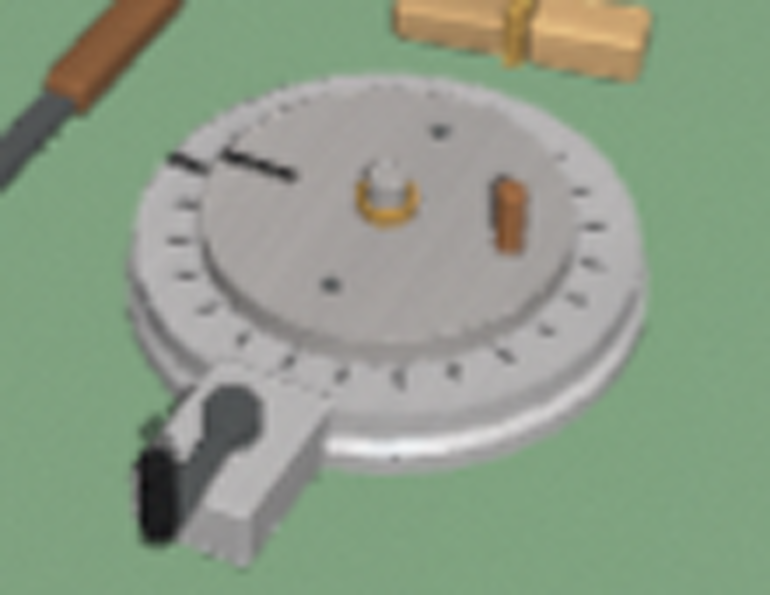

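Run:
```python
from m import *
f=grab_frame("side");A=cam(f)
S=lambda x,y:(290+(x+.5)/7-.5,195+(y+.5)/7-.5)
an=lambda v:np.degrees(np.arctan2(v[1],v[0]))
P=lambda x,y,z:onz(S(x,y),z,*A)*1000
h1,h2=P(440,131,.042),P(330,285,.042); c=(h1+h2)/2
print("center",c,"index from holes",an(h2-h1)-90)
for q in [(172,156,.028),(207,170,.028),(225,154,.042),(294,178,.042)]:
    p=P(*q);print(q,p.round(1),np.hypot(*(p-c)[:2]).round(1),an(p-c).round(2))
s=monitor.get_state();f=grab_frame("wrist");A=np.array(f["K"]),f["k1"],wristV(f,s)
hs=[]
im=f["pixels"];g=cv2.cvtColor(im,cv2.COLOR_RGB2GRAY)
for c0 in((260,146),(381,147)):
    ce=[c for c in comps(blob(g<110,c0,9))];hs.append(onz(max(ce,key=lambda t:t[0])[1],.042,*A)*1000)
c=sum(hs)/2;print("wrist c",c.round(1),"index",an(hs[0]-hs[1])-90, "long",an(onz((324.7,33.6),.028,*A)*1000-c), "idx line",an(onz((320.9,72.6),.042,*A)*1000-c))
```

```text
center [575.93481717 -85.07672827  42.        ] index from holes -11.422802140542217
(172, 156, 0.028) [ 671.  -108.1   28. ] 97.9 -13.61
(207, 170, 0.028) [ 654.8 -103.3   28. ] 81.0 -13.04
(225, 154, 0.042) [645.7 -99.2  42. ] 71.2 -11.4
(294, 178, 0.042) [615.3 -92.   42. ] 39.9 -10.0
wrist c [574.6 -86.6  42. ] index -11.189113722745574 long -13.137354715227232 idx line -11.445629642808962
```

```bash
python3 -m jog '[[[0.001,0.001,-0.05,0,0,0,0.34],[0,0,-0.05,0,0,0,0.34],[0,0,-0.04,0,0,0,0.34],[0,0,-0.028,0,0,0,0.34],[0,0,0,0,0,0,0.34],[0,0,0,0,0,0,0.34],[0.001,0.004,0,0,0,0,0.34],[0.001,0.004,0,0,0,0,0.34],[0,0,0,0,0,0,0.34]]]'; python3 idx.py |head -6; python3 -c "
from h import *
cv2.imwrite('pics/w7.png',grab_frame('wrist')['pixels'][:,:,::-1])"
```

```text
t: 9.65
eef_pos: [0.5257, -0.0675, 0.0862]
ee_rot: [-3.14, 0.0, -1.755]
force: [-0.2, 0.3, -0.1]
width: 0.0296
9.65 [ 0.52566861 -0.06748974  0.08620734] [-0.18180155  0.26586326 -0.10885325] 0.00486862082167246
946 [346.4  33.9] [339   0  16  70] 0.042 [626.2 -96.8  42. ] r 52.8 ang -12.68
946 [346.4  33.9] [339   0  16  70] 0.028 [628.9 -98.1  28. ] r 55.7 ang -13.41
71 [213.2  21.8] [206  14  15  17] 0.042 [640.  -45.9  42. ] r 76.2 ang 31.04
71 [213.2  21.8] [206  14  15  17] 0.028 [643.8 -43.2  28. ] r 80.9 ang 31.29
76 [484.2  33.5] [477  27  15  14] 0.042 [ 616.3 -150.5   42. ] r 77.4 ang -57.5
```

View pics/w7.png

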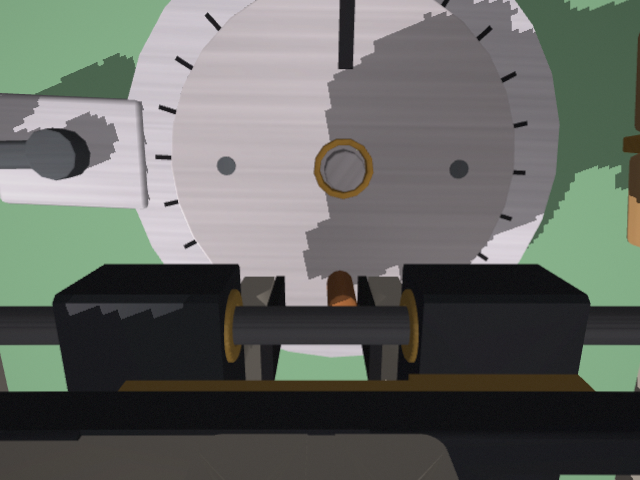

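```bash
python3 -m jog '[[[0.0002,0.001,0,0,0,0,0.34],[0.0002,0.001,0,0,0,0,0.34],[0,0,0,0,0,0,0.34],[0,0,0,0,0,0,0.34]]]'; python3 idx.py |head -2
```

```text
t: 10.25
eef_pos: [0.5256, -0.066, 0.0856]
ee_rot: [3.141, -0.0, -1.755]
force: [-0.7, -3.5, 2.4]
width: 0.0296
10.25 [ 0.52556753 -0.06604778  0.08559023] [-0.73591024 -3.51577211  2.38887186] 0.001736206102698687
934 [352.   33.2] [344   0  17  68] 0.042 [625.7 -97.6  42. ] r 52.5 ang -13.62
```

```bash
python3 -m jog '[[[0.0001,0.0008,0,0,0,0,0.34],[0,0,0,0,0,0,0.34],[0,0,0,0,0,0,0.34]]]'; python3 idx.py |head -2
```

```text
t: 10.68
eef_pos: [0.5257, -0.0651, 0.0855]
ee_rot: [3.141, -0.0, -1.755]
force: [-1.7, -2.6, 2.3]
width: 0.0299
10.675 [ 0.52566974 -0.06510248  0.08552592] [-1.68743016 -2.60496073  2.28450446] 0.000757096348342771
941 [357.2  33.5] [348   0  19  68] 0.042 [625.3 -98.6  42. ] r 52.3 ang -14.8
```

```bash
python3 -m jog '[[[0,-0.004,0,0,0,0,0.34],[0,-0.005,0,0,0,0,0.34],[0,0,0,0,0,0,0.34],[0,0,0.03,0,0,0,0.34],[0,0,0.05,0,0,0,0.34],[0,0,0.06,0,0,0,0.34],[0,0,0.03,0,0,0,0.34],[0,0,0,0,0,0,0.34],[0,0,0,0,0,0,0.34],[0,0,0,0,0,0,0.34]]]'
cat > chk.py <<'E'
from m import *
import sys
an=lambda v:np.degrees(np.arctan2(v[1],v[0]))
s=monitor.get_state();f=grab_frame("wrist");A=np.array(f["K"]),f["k1"],wristV(f,s)
im=f["pixels"];g=cv2.cvtColor(im,cv2.COLOR_RGB2GRAY);cv2.imwrite("pics/%s.png"%sys.argv[1],im[:,:,::-1])
hs=[]
for p in ((.575+.0495*np.cos(b),-.086+.0495*np.sin(b),.042) for b in (np.radians(77),np.radians(-103))):
    c0=proj(p,*A)
    ce=comps(blob(g<110,c0,10));t=max(ce,key=lambda t:t[0]);print("hole",c0.round(),t[0],t[1]);hs.append(onz(t[1],.042,*A)*1000)
c=sum(hs)/2;print("c",c.round(1),"index by holes",an(hs[0]-hs[1])-90)
m=im.max(2)<55;m[260:]=0
for a,ce,bb in comps(m):
    for z in (.028,.042):
        p=onz(ce,z,*A)*1000;d=p-c
        if a>100 and abs(an(d)+13)<12: print(a,ce.round(1),z,np.hypot(*d[:2]).round(1),an(d).round(2))
E
python3 chk.py w8
```

```text
t: 11.98
eef_pos: [0.5252, -0.0741, 0.2543]
ee_rot: [3.139, -0.001, -1.755]
force: [0.5, -0.3, 0.6]
width: 0.0302
hole [263. 146.] 63 [263.80952381 146.23809524]
hole [383. 152.] 62 [384.0483871  152.51612903]
c [574.6 -86.7  42. ] index by holes -13.485726711027937
166 [328.6  37.3] 0.028 87.8 -12.92
166 [328.6  37.3] 0.042 85.0 -12.81
269 [327.7  76.5] 0.028 58.2 -13.52
269 [327.7  76.5] 0.042 56.6 -13.35
```

View pics/w8.png

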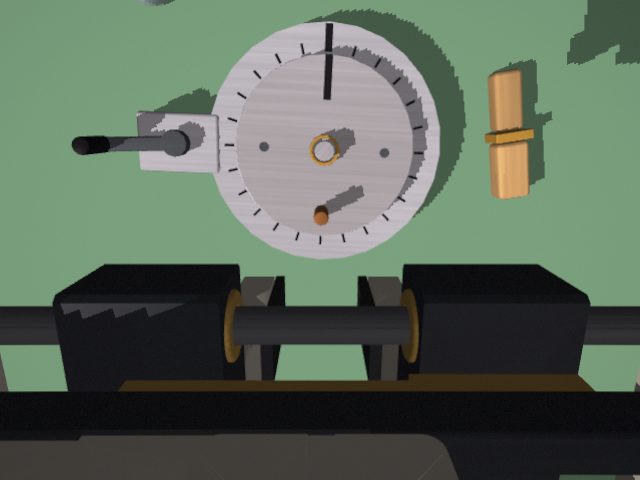

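```bash
python3 - <<'E'
from m import *
s=monitor.get_state();f=grab_frame("wrist");A=np.array(f["K"]),f["k1"],wristV(f,s)
for uv in [(82,146),(84,146),(80,146)]: print(onz(uv,.072,*A).round(4))
print(proj((.6125,.096,.072),*A),proj((.6125,.096,.034),*A),proj((.602,.037,.042),*A))
E
python3 -m jog '[[[0.0087,0.017,0,0,0,-0.156,0.4],[0.0087,0.017,0,0,0,-0.156,0.4],[0.0087,0.017,0,0,0,-0.156,0.4],[0.0087,0.017,0,0,0,-0.156,0.4],[0.0087,0.017,0,0,0,-0.156,0.4],[0.0087,0.017,0,0,0,-0.156,0.4],[0.0087,0.017,0,0,0,-0.156,0.4],[0.0087,0.017,0,0,0,-0.156,0.4],[0.0087,0.017,0,0,0,-0.156,0.4],[0.0087,0.017,0,0,0,-0.156,0.4],[0,0,0,0,0,0,0.4],[0,0,0,0,0,0,0.4]]]'
python3 -c "
from h import *
s=monitor.get_state();f=grab_frame('wrist');A=np.array(f['K']),f['k1'],wristV(f,s)
print(proj((.6125,.096,.072),*A),proj((.602,.037,.042),*A))
cv2.imwrite('pics/w9.png',f['pixels'][:,:,::-1])"
```

```text
[0.612 0.092 0.072]
[0.6117 0.0905 0.072 ]
[0.6122 0.0935 0.072 ]
[ 76.65075291 146.27231355] [102.70920469 144.35048611] [170.53284157 144.19885131]
t: 13.58
eef_pos: [0.6124, 0.0956, 0.2549]
ee_rot: [-3.141, -0.001, 2.97]
force: [-0.1, -0.8, 0.4]
width: 0.0352
[319.97020911 219.22766425] [320.33462342 140.5658637 ]
```

View pics/w9.png

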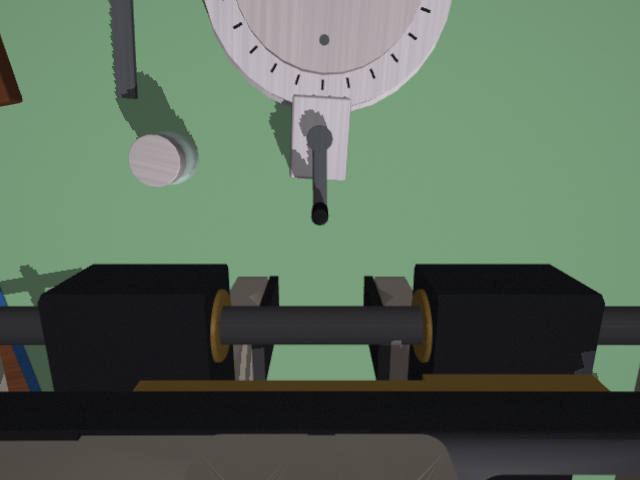

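```bash
python3 -m jog '[[[0,-0.002,-0.05,0,0,0,0.4],[0,0,-0.05,0,0,0,0.4],[0,0,-0.04,0,0,0,0.4],[0,0,-0.03,0,0,0,0.4],[0,0,0,0,0,0,0.4],[0,0,0,0,0,0,0.4]]]'
python3 - <<'E'
from h import *
s=monitor.get_state();print(s["eef_pos"])
c=np.array([602,37.]);prev=s["eef_pos"][:2]*1000
for a in list(np.arange(80,153,8))+[154]:
    r=np.deg2rad(a);t=c+59*np.array([np.cos(r),np.sin(r)])+10.5*np.array([-np.sin(r),np.cos(r)])
    print(a,np.round(t-prev,1),t.round(1)); prev=t
cv2.imwrite('pics/w10.png',grab_frame('wrist')['pixels'][:,:,::-1])
E
```

```text
t: 14.38
eef_pos: [0.6135, 0.0939, 0.0869]
ee_rot: [3.141, 0.001, 2.969]
force: [-0.1, 0.6, -0.3]
width: 0.035
[0.61354264 0.09386137 0.08694761]
80 [-11.6   3.1] [601.9  96.9]
88 [-8.3 -0.6] [593.6  96.3]
96 [-8.2 -1.8] [585.4  94.6]
104 [-7.9 -2.9] [577.5  91.7]
112 [-7.4 -3.9] [570.2  87.8]
120 [-6.8 -4.9] [563.4  82.8]
128 [-6.  -5.8] [557.4  77. ]
136 [-5.1 -6.6] [552.3  70.4]
144 [-4.2 -7.2] [548.1  63.2]
152 [-3.1 -7.8] [545.   55.4]
154 [-0.6 -2. ] [544.4  53.4]
```

View pics/w10.png

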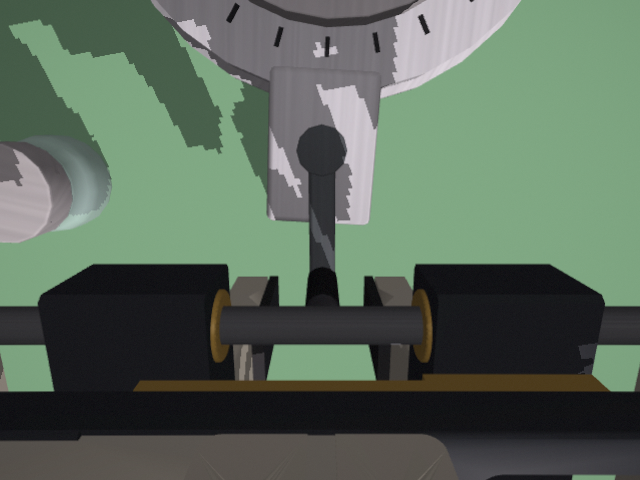

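```bash
python3 -m jog '[[[-0.0058,0.0015,-0.003,0,0,0,0.4],[-0.0058,0.0015,0,0,0,0,0.4],[-0.0083,-0.0006,0,0,0,0.1396,0.4],[-0.0082,-0.0018,0,0,0,0.1396,0.4],[-0.0079,-0.0029,0,0,0,0.1396,0.4],[-0.0074,-0.0039,0,0,0,0.1396,0.4],[-0.0068,-0.0049,0,0,0,0.1396,0.4],[-0.006,-0.0058,0,0,0,0.1396,0.4],[0,0,0,0,0,0,0.4],[0,0,0,0,0,0,0.4]]]'
python3 - <<'E'
from h import *
s=monitor.get_state();print(s["eef_pos"])
cv2.imwrite('pics/w11.png',grab_frame('wrist')['pixels'][:,:,::-1])
E
```

```text
t: 15.68
eef_pos: [0.5565, 0.0772, 0.0828]
ee_rot: [3.142, 0.0, -2.481]
force: [-1.0, 0.3, 0.4]
width: 0.0352
[0.55647857 0.07721255 0.08279182]
```

View pics/w11.png

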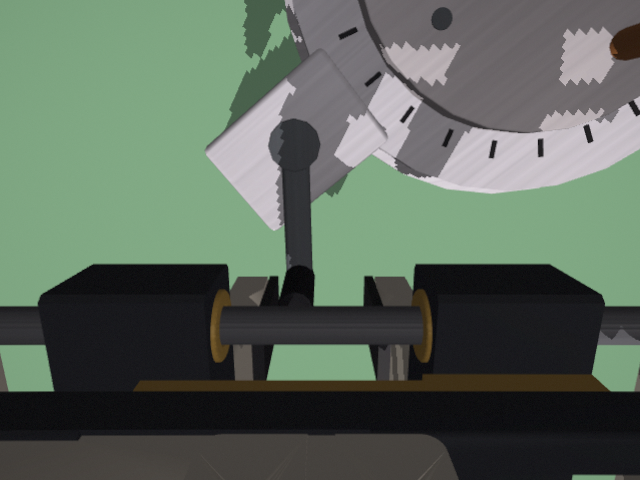

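Following well. Next to about 150°, then slow to the stop.

```bash
python3 -m jog '[[[-0.0051,-0.0066,0,0,0,0.1396,0.4],[-0.0042,-0.0072,0,0,0,0.1396,0.4],[-0.002,-0.0042,0,0,0,0.075,0.4],[0,0,0,0,0,0,0.4],[0,0,0,0,0,0,0.4]]]'
python3 -m jog '[[[-0.0007,-0.002,0,0,0,0.035,0.4],[-0.0006,-0.002,0,0,0,0.035,0.4],[0,0,0,0,0,0,0.4],[0,0,0,0,0,0,0.4]]]'
python3 - <<'E'
from h import *
s=monitor.get_state();print(s["eef_pos"])
cv2.imwrite('pics/w12.png',grab_frame('wrist')['pixels'][:,:,::-1])
E
```

```text
t: 16.35
eef_pos: [0.5453, 0.0591, 0.0825]
ee_rot: [3.141, -0.0, -2.126]
force: [0.9, 0.8, -1.1]
width: 0.0352
t: 16.85
eef_pos: [0.5442, 0.0554, 0.0825]
ee_rot: [-3.141, 0.0, -2.055]
force: [1.2, 2.5, -0.3]
width: 0.035
[0.54420818 0.05544641 0.08252313]
```

View pics/w12.png

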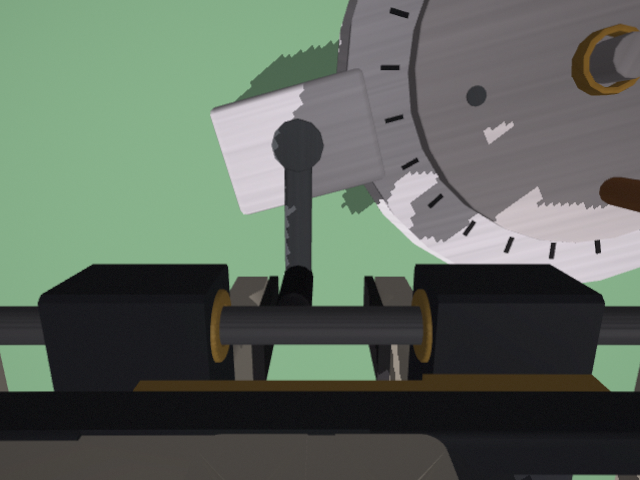

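```bash
python3 -m jog '[[[-0.0006,-0.002,0,0,0,0.03,0.4],[0,0,0,0,0,0,0.4],[0,0,0,0,0,0,0.4]]]'
```

```text
t: 17.27
eef_pos: [0.5446, 0.0548, 0.0826]
ee_rot: [-3.14, 0.003, -2.023]
force: [3.1, 9.4, -4.0]
width: 0.0353
```

```bash
python3 -m jog '[[[-0.0005,-0.002,0,0,0,0.02,0.4],[0,0,0,0,0,0,0.4],[0,0,0,0,0,0,0.4]]]'
```

```text
t: 17.65
eef_pos: [0.5448, 0.0543, 0.0826]
ee_rot: [-3.14, 0.006, -2.003]
force: [2.3, 17.2, -7.2]
width: 0.0353
```

```bash
python3 -m jog '[[[0.002,0.005,0,0,0,0,0.4],[0.002,0.005,0,0,0,0,0.4],[0,0,0,0,0,0,0.4],[0,0,0.03,0,0,0,0.4],[0,0,0.05,0,0,0,0.4],[0,0,0.06,0,0,0,0.4],[0,0,0.03,0,0,0,0.4],[-0.02,-0.05,0,0,0,0.12,0.4],[-0.01,-0.05,0,0,0,0.12,0.4],[0,-0.04,0,0,0,0.06,0.4],[0,0,0,0,0,0,0.4],[0,0,0,0,0,0,0.4],[0,0,0,0,0,0,0.4]]]'
python3 chk.py w13
python3 - <<'E'
from h import *
f=grab_frame("side");cv2.imwrite("pics/s13.png",f["pixels"][:,:,::-1])
s=monitor.get_state();f=grab_frame('wrist');A=np.array(f['K']),f['k1'],wristV(f,s)
print(s["t"],proj((.602,.037,.042),*A))
E
```

```text
t: 19.27
eef_pos: [0.5169, -0.0784, 0.2525]
ee_rot: [3.141, -0.0, -1.703]
force: [0.3, 0.3, 0.6]
width: 0.0348
hole [260. 134.] 70 [260.04285714 134.05714286]
hole [380. 146.] 66 [381.13636364 147.13636364]
c [574.7 -86.6  42. ] index by holes -13.562450140308684
172 [331.2  27.6] 0.028 87.8 -12.99
172 [331.2  27.6] 0.042 84.7 -12.96
284 [328.4  66.7] 0.028 58.7 -13.59
284 [328.4  66.7] 0.042 56.7 -13.53
19.375 [165.83656803 126.86517047]
```

View pics/w13.png

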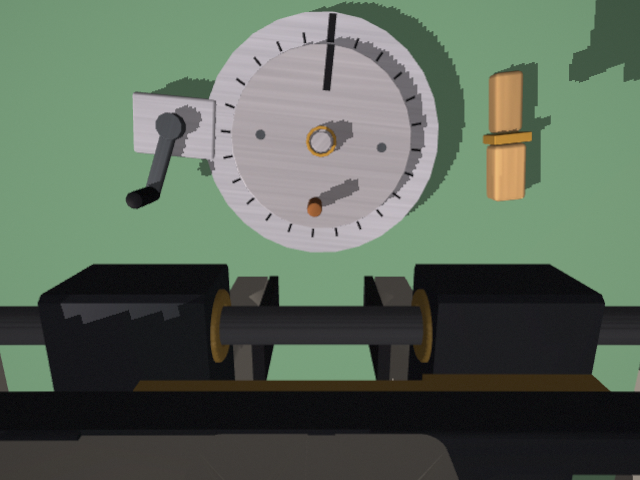

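View pics/s13.png

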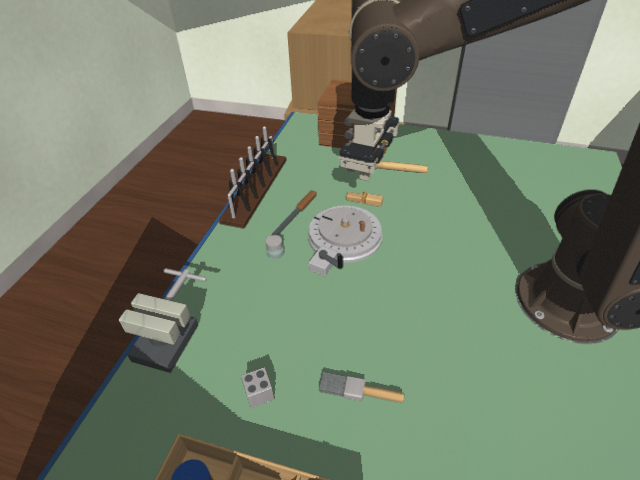

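Run:
```python
from h import *
s=monitor.get_state();f=grab_frame('wrist');A=np.array(f['K']),f['k1'],wristV(f,s)
k=onz((134,200),.072,*A);p=onz((170,126),.042,*A);d=k-p;print(k,p,np.hypot(*d[:2]),np.degrees(np.arctan2(d[1],d[0])))
lug=p-np.array([.5746,-.0866,.042]);print(np.degrees(np.arctan2(lug[1],lug[0])))
```

```text
[0.55002977 0.06292428 0.072     ] [0.60220114 0.03341364 0.042     ] 0.0599393803671124 150.50540762596668
77.04814313629292
```

```bash
python3 -c "
from station import job_done
print(job_done())"
```

```text
the job is handed in; nothing more can be done
None
```

The dial is in line with the long scale line and the clamp lever is at its stop. I handed the job in at about 19.5 s of the 64 s allowed; no verdict is given.

**Dial:** I pushed the peg about 101° counter-clockwise with a fingertip. The first push went about 1.8° too far, so I nudged it back with the other finger. After clamping, the index line measured −13.5° against −13.0° for the long line, which is under 1 mm at the rim (5 mm allowed).

**Clamp lever:** I pushed the knob until the force rose to about 17 N at the stop, then backed off and lifted clear. The lever measured 1.28 rad (stop 1.3 rad).

**Everything else:** In the last pictures the ring is on the spigot. The file, jar, ring clamp, dapping block and brush look unmoved, and so does the part of the hammer in view; I judged these by eye. The gripper is clear at TCP height 0.25 m, with no contact force.

**Disagreements:** The views differed by up to 3 mm for single points. The one wrist check of the knob before the push was 2–4 mm off the position from the other two cameras.

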